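# Turn the trophy-plate base and bolt it

## Task

The ceramic trophy plate rests on a round turning base. Push the base round by the posts on its rim until its V-notch squarely faces the grey bolt, then push the bolt by its knob, gently but firmly, until its nose is seated fully home in the notch; then take the hand away. Leave the base down on its pivot, do not press on the plate, and do not disturb the other things about.

Things in the scene. Friction and masses are not known exactly. Their poses are not given: they have to be found in the camera images.
- stand: Fixed dark wooden board, 200 x 200 x 20 mm, with a tail 74 mm wide at stand y = 100 to 200 mm, which carries the bolt between two white plastic runners 20 mm high. Origin: underside of the board, on the axis about which the base turns; z up. The bolt lies along stand y at stand x = 0.
- base: Loose round light-wood turning base, 150 mm across, 24 mm thick, on the board (underside at stand z = 20 mm), its spigot in a pivot hole with 2 mm play all round. Origin: centre of underside, on the turning axis; z up. It turns either way, any amount, held by friction alone: turning takes 2 to 10 N at a post; over 20 N is too rough. Base and plate weigh 0.6 to 0.9 kg. Its notch opens along its +x.
- post_a (a point): Centre of the top of one of the base's three like posts: upright, 12 mm in diameter, rising 45 mm above the base's top (to stand z = 89 mm), 64 mm from the turning axis. Seen from above they stand 60, 180 and 300 degrees counterclockwise from the notch; this one is at 180.
- notch_seat (a point): Point in the base's only notch, on the base's +x axis 71 mm from the turning axis, 15 mm above its underside: the centre of the bolt's nose comes here when fully home. The notch is a V from the top down to a dark foot 5 mm thick, 60 degrees between its flanks, 23 mm wide at the rim, 20 mm deep.
- bolt: Grey plastic bolt: bar 16 mm wide, 12 mm high, top at stand z = 41 mm; axes as the stand's. Slides to stand -y (to the base) against 2.5 N friction, stays where left. Starts drawn out, nose 5 to 8 mm clear of the rim; some 20 mm in it wedges on both notch flanks, the only stop. It seats firmly under 9 to 15 N at the knob held a moment; over 20 N is too rough.
- bolt_nose (a point): Centre of the bolt's round nose (8 mm radius), at mid height of the bar. If the notch is within about 5 mm of the bolt's line, the entering nose draws the base square.
- bolt_knob (a point): Centre of the top of the bolt's upright round knob: a post 16 mm in diameter that rises 43 mm above the bar (top at stand z = 84 mm), 54 mm behind the centre of the nose. Nothing taller than the bar stands behind it.
- plate: White ceramic trophy plate, 96 mm across, 14 mm high, lying loose on the middle of the base between the posts. Origin: centre of its underside. It turns with the base.
- cone: Bystander: hard green silicone marker cone, 66 mm across the foot, 75 mm high, on the table beside the stand. Origin: centre of its underside.
- ball_center (a point): Bystander: centre of a pink ball, 72 mm in diameter, in a small wooden ring on the left of the table.
- bail1: Bystander: turned wooden bail, 106 mm long, 13 mm thick, on the table at the stand's -x side beside the bolt's tail. Origin: underside of its barrel; lies along its x.
- bail2: Bystander: turned wooden bail, 106 mm long, 13 mm thick, on the table at the stand's +x side beside the bolt's tail. Origin: underside of its barrel; lies along its x.
- bail3: Bystander: turned wooden bail, 106 mm long, 13 mm thick, on the table by the stand's -y edge. Origin: underside of its barrel; lies along its x.
- bail4: Bystander: turned wooden bail, 106 mm long, 13 mm thick, on the table, well away at the robot's left. Origin: underside of its barrel; lies along its x.

How it is judged:
By the outcome, as a careful person would: the job done as asked, in the order asked, and still so for the second after the job is handed in, with the robot touching nothing.
It also fails if it takes over 64 s, if anything falls off the work surface, if the arm or the gripper's body presses on something with over 40 N, if the wrist force passes 120 N, or if a joint passes its speed limit or range.

## Robot

A 6-joint arm with a two-finger parallel gripper is mounted at the origin on the work surface. World frame = base frame: x ahead of the robot, y to its left, z up, the work surface at z = 0. Lengths are in mm, angles in degrees, forces in N, time in s.
With the tool pointing down it reaches from about 300 to 850 mm from the base axis. Payload 4.2 kg.
Tool frame: the origin (TCP) lies midway between the tips of the shut fingers; the grasp point (between the pads) lies 19 mm behind it (env.grip_depth is the distance from the TCP to the grasp point, in mm); z points along the fingers, y is the line along which they close (so a half turn about z gives the same grasp; the last joint's range is limited). The gripper opens to 91 mm and grips with 3 to 60 N. Pads are 32 mm wide; open, the fingers measure 118 mm over their backs; the gripper's body (76 mm by 178 mm) begins 60 mm behind the grasp point.
Start: joints at [65.145, 18.312, 89.639, -0, 72.044, -1.146], TCP at [231.207, 526.485, 213.976] pointing down, gripper open.
Joint ranges: [-177.97, 177.97], [-48.28, 115.42], [12.27, 149.76], [-77.06, 257.06], [2.81, 150.46], [-146.56, 146.56]. Speed limits (degrees/s): [147.25, 147.25, 180, 180, 180, 180].

## Interface

Orientations are given as [roll, pitch, yaw] about the fixed x, y, z axes, in that order (R = Rz(yaw) Ry(pitch) Rx(roll)).
In Python, from workcell import env, eyes gives the robot as it stands.
- The arm moves only by the tool send_rows, never from a script. Its argument "motion" is a list of rows, each a list of 7 numbers: the shift along the world's x, y, z normalised to -1 to 1, where 1 is 0.5 m, then the turn, a rotation vector about the world's x, y, z normalised to -1 to 1, where 1 is 60 degrees, then the opening, from -1 (shut) to 1 (fully open). A call has 1 to 20 rows; each row is the pose to reach, as a shift and turn from the pose commanded when the call began; what a row does not reach only later rows make up. A row lasts 1/8 s, in which the tool goes at most 62.5 mm and 10.7 degrees, less where a joint would pass 70% of its speed; a pose out of reach is approached as far as the arm can. A call with a number of a shift or a turn outside -1 to 1 is refused whole. A call with a gripper value outside its range is refused whole. The fingers move at their own pace and stop on an object; "squeeze" is the grip in N (left out, the last holds). Time passes only in rows, so rows that repeat a pose let the fingers close. It gives the time, the measured TCP pose, the force, the opening and the grip force at its end, in the units of the state.
- env.state(): the state, without advancing time (a new reading comes with each control period).
- eyes.grab_frame(name): name is "side" or "top"; returns a dict with "pixels" (480x640x3 uint8, red, green, blue), "depth" (480x640 float32, mm along the optical axis (not along the pixel's ray), 0 where there is no reading), "fx", "fy", "cx", "cy" (pixels), "R" (3x3) and "t" (3): a world point X has camera coordinates R X + t. Camera axes: x right, y down, z forward; pixel columns grow to the right and rows downward; lengths in mm; the calibration is good to about 2 mm. A picture is of the moment at which its call begins.
- env.job_done(): hands the job in; it is judged then, once.
The state is a dict: "time_s": time; "qpos": joint angles; "qvel": joint speeds; "effort": joint torques, N m; "ee_pos": TCP position; "ee_rot": TCP orientation; "force": force on the tool from outside, world axes, zero at the start; "torque": the same for the moment, N m; "gripper_width": finger opening in mm; "gripper_force": force on a finger pad.
Only numpy, scipy, OpenCV 4.12 (cv2) and the standard library are available. Lean on these libraries where they do the work, as an engineer would, in place of code of your own. Each camera call takes 0.05 s, during which the arm holds its last target. There are 200 camera calls.

## Working session

There is one attempt and no reset: what is moved stays moved. The work goes in short steps, Python scripts to look and compute and a tool call to move; the robot and the scene stay as the last step left them, time stands still between calls to the robot, and variables do not carry over. Pictures are saved under pics/ and viewed, at most 10 in all, crops included, and the job is handed in when it is done.

Besides the shell and the picture viewer there is one more tool, called after "Emit:" by a JSON object that holds its "op" and its "data". send_rows: Moves the arm, as the interface text tells. Its arguments: {"type":"object","properties":{"motion":{"type":"array"},"squeeze":{"type":"number"}},"required":["motion"]}

```bash
mkdir -p pics
cat > h.py <<'E'
import numpy as np, cv2
from workcell import env, eyes
def grab(n,save=None):
    f=eyes.grab_frame(n)
    if save: cv2.imwrite('pics/'+save,f['pixels'][:,:,::-1])
    return f
def ray(f,u,v,z):
    d=np.array([(u-f['cx'])/f['fx'],(v-f['cy'])/f['fy'],1.0])
    c=-f['R'].T@f['t']; w=f['R'].T@d
    return c+w*(z-c[2])/w[2]
def pts(f):
    v,u=np.mgrid[:480,:640]; Z=f['depth']
    P=np.stack([(u-f['cx'])/f['fx']*Z,(v-f['cy'])/f['fy']*Z,Z],-1)
    return (P-f['t'])@f['R']
def proj(f,X):
    p=f['R']@np.array(X,float)+f['t']; return p[0]/p[2]*f['fx']+f['cx'],p[1]/p[2]*f['fy']+f['cy']
E
python3 - <<'E'
from h import *
for n in('top','side'):
    f=grab(n,n+'1.png'); print(n,f['fx'],f['cx'],f['cy'],-f['R'].T@f['t'],f['R'].round(3).tolist())
    np.savez('pics/'+n+'1.npz',**f)
print(env.state())
E
```

```text
top 568.7610857737151 322.29509689364716 244.58677719520216 [ 471.78580335   70.65885814 1109.0442797 ] [[-0.028, -1.0, -0.006], [-0.993, 0.028, -0.114], [0.114, 0.003, -0.993]]
side 559.9840167403811 323.51283971466546 238.54347703099566 [ 183.30449863 -375.56319284  842.30073147] [[0.754, -0.657, 0.005], [-0.505, -0.585, -0.634], [0.42, 0.476, -0.773]]
{'time_s': 0.1, 'qpos': array([ 6.51482596e+01,  1.83478043e+01,  8.97002104e+01, -2.04736159e-03,
        7.20446028e+01, -1.14411851e+00]), 'qvel': array([ 0.02052703, -0.03913978, -0.17373316,  0.12431956,  0.05044332,
       -0.08620251]), 'effort': array([-6.44550400e-04, -4.13335168e+01, -2.32508773e+01,  7.27738487e-02,
        4.21751942e-02, -7.49770925e-05]), 'ee_pos': array([230.98856838, 526.05789314, 213.20072191]), 'ee_rot': array([-1.79907362e+02,  9.69150440e-05,  1.56293011e+02]), 'force': array([ 0.67611871, -0.02855343, -0.87378356]), 'torque': array([ 0.02515304,  0.00045304, -0.02930817]), 'gripper_force': 0.0, 'gripper_width': 91.26738165837943}
```

View pics/top1.png

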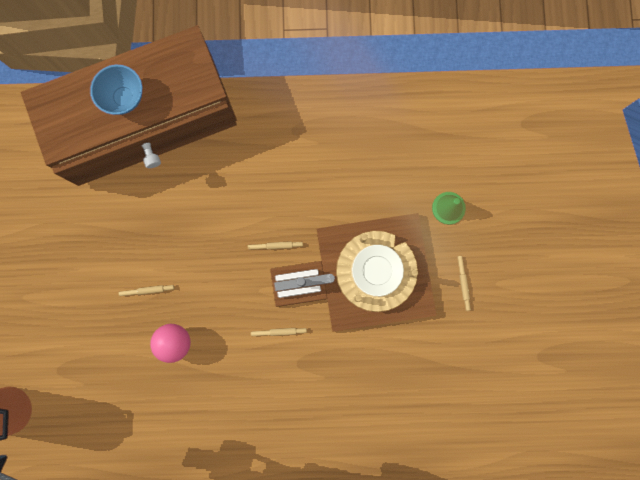

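View pics/side1.png

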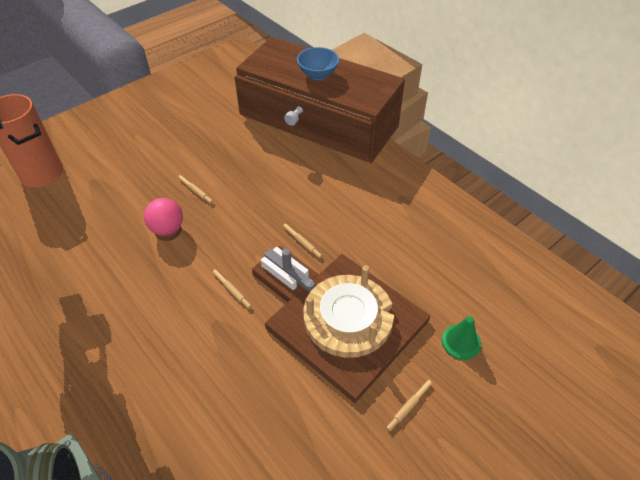

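Top view: base centre near (377,270), notch at about (402,243), bolt to the left along the row from (285,288) to (333,278), cone at (449,208). Side view: posts at (365,275), (310,310) and possibly (393,320).

Run:
```python
from h import *
ims=[]
for n,(x0,y0,w,h) in dict(top=(260,200,200,150),side=(240,230,200,150)).items():
    f=dict(np.load(f'pics/{n}1.npz')); 
    c=cv2.resize(f['pixels'][y0:y0+h,x0:x0+w],None,fx=4,fy=4,interpolation=cv2.INTER_CUBIC)
    cv2.imwrite(f'pics/{n}1c.png',c[:,:,::-1])
    P=pts(f); hsv=cv2.cvtColor(f['pixels'],cv2.COLOR_RGB2HSV); 
    v,u=np.mgrid[:480,:640]; roi=(u>x0)&(u<x0+w)&(v>y0)&(v<y0+h)
    z=P[...,2]
    print(n,'table z',np.median(z[400:440,300:500]) , 'depth valid', (f['depth']>0).mean())
    for a,b in((16,24),(38,43),(41,48),(52,64),(70,100)):
        m=roi&(z>a)&(z<b); print(a,b,m.sum())
    m=(roi&(z>70)&(z<100)).astype(np.uint8)
    k,l,s,ce=cv2.connectedComponentsWithStats(m)
    for i in range(1,k):
        q=P[l==i]; print(' tall',s[i,4],ce[i].round(1),q.mean(0).round(1),q[:,2].max().round(1))
    # plate white top
    m=roi&(hsv[...,1]<40)&(hsv[...,2]>180)
    m=m.astype(np.uint8);k,l,s,ce=cv2.connectedComponentsWithStats(m)
    for i in range(1,k):
        if s[i,4]>40: print(' white',s[i],ce[i].round(1),ray(f,*ce[i],58).round(1),ray(f,*ce[i],40).round(1))
    # dark board
    m=(roi|((u>250)&(u<460)&(v>190)&(v<400)))&(hsv[...,2]<110)
    q=P[m&(z>14)&(z<26)][:,:2].astype(np.float32); print(' board',len(q),cv2.minAreaRect(q))
```

```text
top table z 0.04078236523355053 depth valid 0.9959212239583334
16 24 6562
38 43 1608
41 48 3050
52 64 1397
70 100 212
 tall 29 [456.1 202.7] [ 661.5 -175.3   74.3] 80.3
 tall 40 [363.8 237.1] [600.8  -1.9  87.2] 93.1
 tall 42 [413.5 272.6] [534.  -89.   86.4] 92.4
 tall 63 [300.7 281.1] [524.7 114.3  83.2] 88.9
 tall 38 [358.1 297.7] [492.   12.3  88. ] 92.3
 white [ 352  245   51   51 2049] [377.3 270. ] [542.5 -26.8  58. ] [543.7 -28.4  40. ]
 white [275 270  43  11 228] [296.1 274.7] [538.1 123.7  58. ] [539.3 124.6  40. ]
 white [277 286  44  11 225] [298.3 291. ] [507.8 120.2  58. ] [508.5 121.   40. ]
 board 893 ((523.7056884765625, -37.7943115234375), (135.48744201660156, 381.9295959472656), 22.095518112182617)
side table z 0.627971843405186 depth valid 0.9958040364583334
16 24 6432
38 43 1306
41 48 3329
52 64 1604
70 100 330
 tall 91 [285.9 253.8] [525.6 109.8  80.8] 87.6
 tall 74 [365.  270.9] [601.8  -6.9  83.5] 91.5
 tall 83 [309.5 301.6] [492.4   7.5  83.4] 92.6
 tall 82 [372.7 328.4] [534.5 -94.4  83.7] 92.0
 white [273 247   9   9  45] [277.8 250.9] [529.1 138.8  58. ] [537.  150.6  40. ]
 white [261 257  34  28 220] [277.4 269.7] [502.9 106.6  58. ] [510.2 117.7  40. ]
 white [291 258  17  16 100] [298.6 265.8] [535.9  89.2  58. ] [544.   99.8  40. ]
 white [ 320  283   58   49 2180] [348.5 307.2] [544.3 -30.1  58. ] [552.6 -22.2  40. ]
 board 2275 ((542.2943115234375, -17.671142578125), (200.35610961914062, 369.1155090332031), 6.929210662841797)
```

View pics/top1c.png

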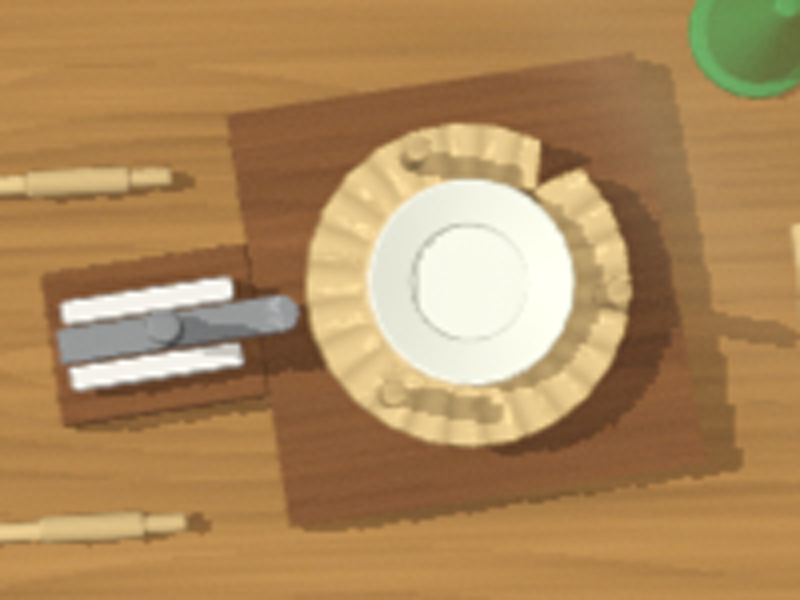

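View pics/side1c.png

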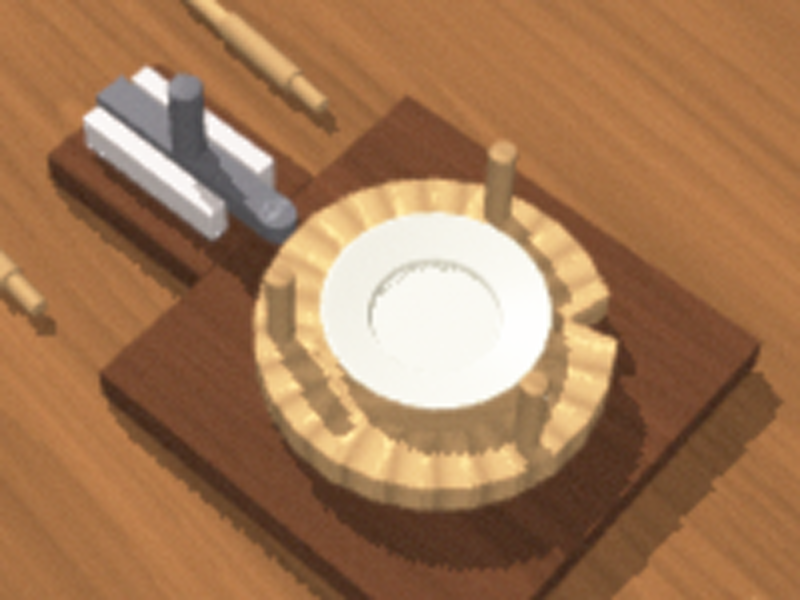

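Crops: the posts are at top-crop (415,150), (393,392) and (615,290), with the notch at (560,165). That puts the centre at about (542.4,-28.5) in the world frame. The posts stand at 22.7/142.6/262.5°, the notch at -37.5° and the bolt line at about 97°, so the base must turn about +134.5°. I'll cage the 22.7° post loosely between the fingers and carry it round in an arc.

Emit:
{"op": "send_rows", "data": {"motion": [[0.1, -0.15, -0.02, 0, 0, -0.17, 0.5], [0.2, -0.3, -0.05, 0, 0, -0.34, 0], [0.3, -0.4, -0.08, 0, 0, -0.51, -0.34], [0.35, -0.5, -0.1, 0, 0, -0.68, -0.34], [0.4, -0.6, -0.1, 0, 0, -0.85, -0.34], [0.4, -0.6, -0.1, 0, 0, -1, -0.34], [0.4, -0.6, -0.1, 0, 0, -1, -0.34]]}}

```text
time_s: 0.98
ee_pos: [432.1, 223.6, 163.3]
ee_rot: [-179.9, 0.1, 96.0]
force: [-0.7, 0.4, 0.0]
gripper_width: 30.5
gripper_force: 0.0
```

Emit:
{"op": "send_rows", "data": {"motion": [[0.06, -0.08, 0, 0, 0, -0.17, -0.34], [0.12, -0.16, 0, 0, 0, -0.34, -0.34], [0.2, -0.26, 0, 0, 0, -0.51, -0.34], [0.28, -0.36, 0, 0, 0, -0.68, -0.34], [0.34, -0.43, 0, 0, 0, -0.85, -0.34], [0.355, -0.454, 0, 0, 0, -1, -0.34], [0.355, -0.454, 0, 0, 0, -1, -0.34]]}}

```text
time_s: 1.85
ee_pos: [608.9, -0.1, 163.4]
ee_rot: [-179.9, 0.0, 36.4]
force: [0.0, 0.2, 0.1]
gripper_width: 30.4
gripper_force: 0.0
```

Emit:
{"op": "send_rows", "data": {"motion": [[0, 0, -0.05, 0, 0, -0.12, -0.34], [0, 0, -0.1, 0, 0, -0.227, -0.34], [0, 0, -0.1, 0, 0, -0.227, -0.34], [0, 0, -0.1, 0, 0, -0.227, -0.34], [0, 0, -0.1, 0, 0, -0.227, -0.34]]}}

```text
time_s: 2.48
ee_pos: [609.4, -0.0, 115.4]
ee_rot: [179.9, -0.1, 22.8]
force: [-1.2, 0.2, 0.1]
gripper_width: 29.8
gripper_force: 0.0
```

Run:
```python
from h import *
s=env.state(); print(s['time_s'],s['ee_pos'],s['ee_rot'],s['force'],s['gripper_width'])
f=grab('side'); u,v=320,290
cv2.imwrite('pics/s2.png',cv2.resize(f['pixels'][170:370,220:480],None,fx=3,fy=3)[:,:,::-1])
c=np.array([542.4,-28.5])
# arc rows from 22.7 deg in steps of 3 deg, units of shift
p0=c+72*np.array([np.cos(np.radians(22.7)),np.sin(np.radians(22.7))])
for st in (22.7,82.7,142.7):
    p0=c+72*np.array([np.cos(np.radians(st)),np.sin(np.radians(st))])
    print(st,[[*(((c+72*np.array([np.cos(np.radians(a)),np.sin(np.radians(a))])-p0)/500).round(4)),round((a-st)/60,3)] for a in np.arange(st+3,st+60.1,3)])
```

```text
2.475 [ 6.09385768e+02 -8.34533092e-03  1.15362804e+02] [ 1.79945005e+02 -1.29304888e-01  2.27910342e+01] [-1.20402831  0.20074864  0.14083692] 29.75898850279497
22.7 [[np.float64(-0.0031), np.float64(0.0069), np.float64(0.05)], [np.float64(-0.0065), np.float64(0.0136), np.float64(0.1)], [np.float64(-0.0103), np.float64(0.0201), np.float64(0.15)], [np.float64(-0.0145), np.float64(0.0264), np.float64(0.2)], [np.float64(-0.0189), np.float64(0.0325), np.float64(0.25)], [np.float64(-0.0237), np.float64(0.0383), np.float64(0.3)], [np.float64(-0.0287), np.float64(0.0439), np.float64(0.35)], [np.float64(-0.0341), np.float64(0.0492), np.float64(0.4)], [np.float64(-0.0397), np.float64(0.0543), np.float64(0.45)], [np.float64(-0.0456), np.float64(0.059), np.float64(0.5)], [np.float64(-0.0517), np.float64(0.0634), np.float64(0.55)], [np.float64(-0.058), np.float64(0.0675), np.float64(0.6)], [np.float64(-0.0646), np.float64(0.0712), np.float64(0.65)], [np.float64(-0.0713), np.float64(0.0746), np.float64(0.7)], [np.float64(-0.0782), np.float64(0.0777), np.float64(0.75)], [np.float64(-0.0853), np.f
[... 2032 characters left out ...]
4(-0.0615), np.float64(0.45)], [np.float64(-0.0283), np.float64(-0.069), np.float64(0.5)], [np.float64(-0.029), np.float64(-0.0765), np.float64(0.55)], [np.float64(-0.0294), np.float64(-0.084), np.float64(0.6)], [np.float64(-0.0294), np.float64(-0.0915), np.float64(0.65)], [np.float64(-0.029), np.float64(-0.0991), np.float64(0.7)], [np.float64(-0.0282), np.float64(-0.1066), np.float64(0.75)], [np.float64(-0.0269), np.float64(-0.114), np.float64(0.8)], [np.float64(-0.0254), np.float64(-0.1214), np.float64(0.85)], [np.float64(-0.0234), np.float64(-0.1286), np.float64(0.9)], [np.float64(-0.021), np.float64(-0.1358), np.float64(0.95)], [np.float64(-0.0183), np.float64(-0.1428), np.float64(1.0)]]
```

View pics/s2.png

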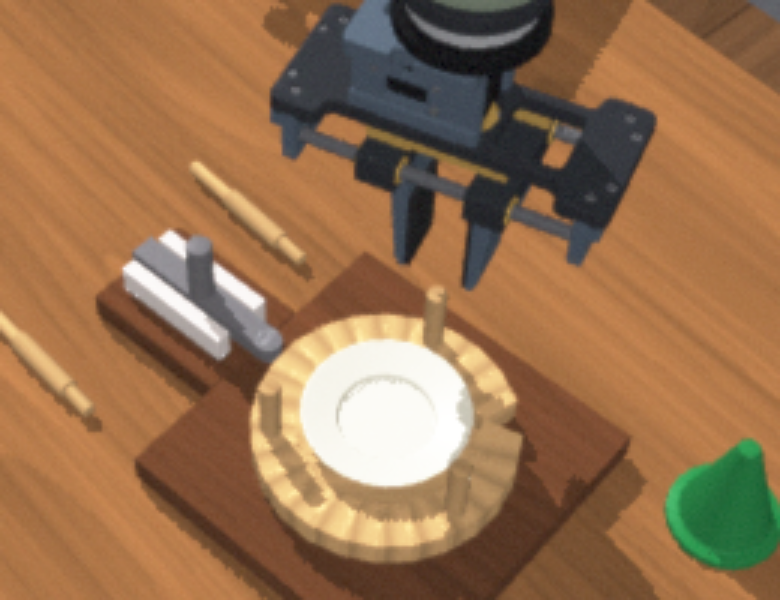

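The fingers straddle the post at crop (435,295), so I can descend, narrow the gap and carry the post round.

Emit:
{"op": "send_rows", "data": {"motion": [[0, 0, -0.03, 0, 0, 0, -0.34], [0, 0, -0.06, 0, 0, 0, -0.34], [0, 0, -0.09, 0, 0, 0, -0.34], [0, 0, -0.11, 0, 0, 0, -0.34], [0, 0, -0.126, 0, 0, 0, -0.34], [0, 0, -0.126, 0, 0, 0, -0.52], [0, 0, -0.126, 0, 0, 0, -0.52], [0, 0, -0.126, 0, 0, 0, -0.52]], "squeeze": 3}}

```text
time_s: 3.52
ee_pos: [609.1, -0.5, 51.5]
ee_rot: [180.0, -0.1, 22.7]
force: [0.3, 0.4, 0.4]
gripper_width: 22.1
gripper_force: 0.0
```

Emit:
{"op": "send_rows", "data": {"motion": [[-0.0031, 0.0069, 0, 0, 0, 0.05, -0.52], [-0.0065, 0.0136, 0, 0, 0, 0.1, -0.52], [-0.0103, 0.0201, 0, 0, 0, 0.15, -0.52], [-0.0145, 0.0264, 0, 0, 0, 0.2, -0.52], [-0.0189, 0.0325, 0, 0, 0, 0.25, -0.52], [-0.0237, 0.0383, 0, 0, 0, 0.3, -0.52]]}}

```text
time_s: 4.28
ee_pos: [598.7, 17.2, 51.5]
ee_rot: [179.7, -0.1, 40.8]
force: [3.8, -5.6, -2.4]
gripper_width: 28.6
gripper_force: 3.0
```

The 3 N squeeze lets the finger yield, so I'll stiffen the grip and continue. The push is about 6 N.

Emit:
{"op": "send_rows", "data": {"motion": [[0, 0, 0, 0, 0, 0, -0.45], [-0.005, 0.0056, 0, 0, 0, 0.05, -0.48], [-0.0104, 0.0109, 0, 0, 0, 0.1, -0.52], [-0.016, 0.016, 0, 0, 0, 0.15, -0.52], [-0.0219, 0.0207, 0, 0, 0, 0.2, -0.52], [-0.028, 0.0251, 0, 0, 0, 0.25, -0.52], [-0.0343, 0.0292, 0, 0, 0, 0.3, -0.52]], "squeeze": 30}}

```text
time_s: 5.15
ee_pos: [583.3, 32.5, 52.2]
ee_rot: [179.5, -0.2, 58.8]
force: [5.9, -2.8, -1.9]
gripper_width: 21.8
gripper_force: 3.2
```

Emit:
{"op": "send_rows", "data": {"motion": [[-0.0066, 0.0037, 0, 0, 0, 0.05, -0.52], [-0.0133, 0.0071, 0, 0, 0, 0.1, -0.52], [-0.0202, 0.0102, 0, 0, 0, 0.15, -0.52], [-0.0273, 0.0128, 0, 0, 0, 0.2, -0.52], [-0.0344, 0.0151, 0, 0, 0, 0.25, -0.52], [-0.0417, 0.0171, 0, 0, 0, 0.3, -0.52], [-0.0491, 0.0186, 0, 0, 0, 0.35, -0.52], [-0.0565, 0.0198, 0, 0, 0, 0.4, -0.52]]}}

```text
time_s: 6.15
ee_pos: [555.8, 43.4, 52.5]
ee_rot: [179.4, -0.1, 82.8]
force: [6.8, 0.7, -1.7]
gripper_width: 21.7
gripper_force: 3.3
```

Run:
```python
from h import *
a=grab('side')['pixels'][170:370,220:480]; b=grab('top')['pixels'][170:370,240:500]
cv2.imwrite('pics/s3.png',cv2.resize(np.vstack([a,b]),None,fx=1.5,fy=1.5,interpolation=cv2.INTER_CUBIC)[:,:,::-1])
```

```text
(no output)
```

View pics/s3.png

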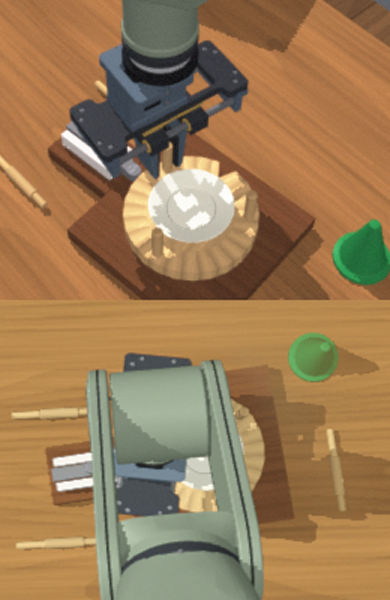

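The base is turning with the gripper and lies flat (side view, post held at about (168,150)). Continuing.

Emit:
{"op": "send_rows", "data": {"motion": [[-0.0075, 0.0008, 0, 0, 0, 0.05, -0.52], [-0.015, 0.0011, 0, 0, 0, 0.1, -0.52], [-0.0226, 0.0011, 0, 0, 0, 0.15, -0.52], [-0.0301, 0.0007, 0, 0, 0, 0.2, -0.52], [-0.0376, -0.0001, 0, 0, 0, 0.25, -0.52], [-0.045, -0.0013, 0, 0, 0, 0.3, -0.52], [-0.0524, -0.0029, 0, 0, 0, 0.35, -0.52], [-0.0597, -0.0049, 0, 0, 0, 0.4, -0.52], [-0.0668, -0.0073, 0, 0, 0, 0.45, -0.52], [-0.0739, -0.01, 0, 0, 0, 0.5, -0.52]]}}

```text
time_s: 7.5
ee_pos: [519.0, 39.8, 52.7]
ee_rot: [179.4, 0.1, 112.7]
force: [6.8, 5.8, -1.2]
gripper_width: 22.0
gripper_force: 3.7
```

Emit:
{"op": "send_rows", "data": {"motion": [[-0.0068, -0.0031, 0, 0, 0, 0.05, -0.52], [-0.0135, -0.0065, 0, 0, 0, 0.1, -0.52], [-0.0201, -0.0103, 0, 0, 0, 0.15, -0.52], [-0.0264, -0.0144, 0, 0, 0, 0.2, -0.52], [-0.0325, -0.0189, 0, 0, 0, 0.25, -0.52], [-0.0383, -0.0237, 0, 0, 0, 0.3, -0.52], [-0.0439, -0.0287, 0, 0, 0, 0.35, -0.52], [-0.0492, -0.0341, 0, 0, 0, 0.4, -0.52], [-0.0542, -0.0397, 0, 0, 0, 0.45, -0.52], [-0.0589, -0.0456, 0, 0, 0, 0.5, -0.52]]}}

```text
time_s: 8.75
ee_pos: [487.0, 17.4, 52.0]
ee_rot: [179.7, 0.1, 142.7]
force: [2.0, 8.6, -0.6]
gripper_width: 21.5
gripper_force: 4.2
```

Emit:
{"op": "send_rows", "data": {"motion": [[-0.0044, -0.0061, 0, 0, 0, 0.05, -0.52], [-0.0085, -0.0125, 0, 0, 0, 0.1, -0.52], [-0.0122, -0.019, 0, 0, 0, 0.15, -0.52], [-0.0156, -0.0257, 0, 0, 0, 0.2, -0.52], [-0.0187, -0.0326, 0, 0, 0, 0.25, -0.52], [-0.0196, -0.035, 0, 0, 0, 0.267, -0.52], [-0.0196, -0.035, 0, 0, 0, 0.267, -0.34], [-0.0196, -0.035, 0, 0, 0, 0.267, -0.34], [-0.0196, -0.035, 0, 0, 0, 0.267, -0.34]]}}

```text
time_s: 9.88
ee_pos: [475.3, -2.3, 51.1]
ee_rot: [180.0, 0.0, 158.7]
force: [-0.2, 0.2, 0.0]
gripper_width: 30.4
gripper_force: 0.0
```

Emit:
{"op": "send_rows", "data": {"motion": [[0, 0, 0.03, 0, 0, 0, -0.34], [0, 0, 0.07, 0, 0, 0, -0.34], [0, 0, 0.13, 0, 0, 0, -0.34], [-0.08, 0.04, 0.2, 0, 0, 0, -0.34], [-0.2, 0.14, 0.22, 0, 0, 0, -0.34], [-0.25, 0.26, 0.22, 0, 0, 0, -0.34], [-0.25, 0.38, 0.22, 0, 0, 0, -0.34], [-0.25, 0.5, 0.22, 0, 0, 0, -0.34], [-0.25, 0.5, 0.22, 0, 0, 0, -0.34]]}}

```text
time_s: 11.0
ee_pos: [350.1, 250.9, 161.1]
ee_rot: [179.9, 0.0, 159.0]
force: [0.7, 0.5, -0.5]
gripper_width: 30.0
gripper_force: 0.0
```

```bash
cat > m.py <<'E'
from h import *
c0=np.array([542.5,-28.5])
R=[];K=[];N=[]
for n in('top','side'):
    f=grab(n,n+'_m.png'); P=pts(f); z=P[...,2]
    d=np.hypot(P[...,0]-c0[0],P[...,1]-c0[1])
    m=((d<80)&(z>72)&(z<100)).astype(np.uint8); k,l,s,ce=cv2.connectedComponentsWithStats(m)
    for i in range(1,k):
        if s[i,4]>10:
            q=P[l==i]; q=q[q[:,2]>q[:,2].max()-8]; p=q.mean(0); print(n,s[i,4],p.round(1)); R.append(p[:2])
    hs=cv2.cvtColor(f['pixels'],cv2.COLOR_RGB2HSV)
    g=(hs[...,1]<70)&(hs[...,2]<190)&(d>70)&(d<230)&(z>32)&(P[...,1]>20)
    q=P[g&(z<46)]; print(' bar',len(q),cv2.minAreaRect(q[:,:2].astype(np.float32)))
    q=P[g&(z>74)]; print(' knob',len(q),q.mean(0).round(1))
    w=(hs[...,1]<40)&(hs[...,2]>180)&(d<60); print(' plate',P[w].mean(0).round(1))
    # notch: pixels in rim ring lower than base top
    ring=(d>60)&(d<73)&(z<38)&(z>18); q=P[ring]; a=np.degrees(np.arctan2(q[:,1]-c0[1],q[:,0]-c0[0]))
    print(' notch ang',len(a),np.percentile(a,[5,50,95]).round(1) if len(a) else '')
R=np.array(R); print('centre',R.mean(0))
a=np.degrees(np.arctan2(R[:,1]-c0[1],R[:,0]-c0[0]))%360; print('posts',a.round(1),'mod120',(a%120).round(1))
E
python3 m.py
```

```text
top 38 [594.5   6.2  88.8]
top 41 [543.1 -91.3  88.5]
top 38 [483.9   2.   88.7]
 bar 477 ((522.397216796875, 108.53423309326172), (39.97909164428711, 111.9314193725586), 14.930037498474121)
 knob 128 [496.7  91.3 628.5]
 plate [540.8 -28.1  53.8]
 notch ang 48 [86.8 92.9 98.4]
side 70 [596.3   2.7  88.5]
side 71 [485.3  -2.2  88.6]
side 82 [544.5 -94.8  88.7]
 bar 608 ((527.6765747070312, 107.05656433105469), (43.19136047363281, 114.3119125366211), 6.401473522186279)
 knob 77 [525.7 109.9  82.2]
 plate [544.2 -29.   54.2]
 notch ang 14 [-165.4   85.7  168.5]
centre [541.29101076 -29.58399644]
posts [ 33.7 270.6 152.5  30.1 155.3 271.7] mod120 [33.7 30.6 32.5 30.1 35.3 31.7]
```

The notch is at about 92.4° and the bolt line at about 96.7°, so the base needs about 4.3° more. I'll go back to the same post.

Emit:
{"op": "send_rows", "data": {"motion": [[0, -0.12, 0, 0, 0, 0, -0.34], [0, -0.24, 0, 0, 0, 0, -0.34], [0.05, -0.36, 0, 0, 0, 0, -0.34], [0.15, -0.46, -0.02, 0, 0, 0, -0.34], [0.25, -0.5, -0.06, 0, 0, 0, -0.34], [0.25, -0.5, -0.1, 0, 0, 0, -0.34], [0.25, -0.5, -0.14, 0, 0, 0, -0.34], [0.25, -0.5, -0.18, 0, 0, 0, -0.34], [0.25, -0.5, -0.21, 0, 0, 0, -0.34], [0.25, -0.5, -0.22, 0, 0, 0, -0.34], [0.25, -0.5, -0.22, 0, 0, 0, -0.45], [0.25, -0.5, -0.22, 0, 0, 0, -0.52], [0.25, -0.5, -0.22, 0, 0, 0, -0.52]]}}

```text
time_s: 12.72
ee_pos: [475.2, -1.1, 51.1]
ee_rot: [179.9, -0.0, 158.6]
force: [2.2, 6.9, -6.5]
gripper_width: 22.1
gripper_force: 3.6
```

Emit:
{"op": "send_rows", "data": {"motion": [[-0.0009, -0.0026, 0, 0, 0, 0.018, -0.52], [-0.0018, -0.0052, 0, 0, 0, 0.036, -0.52], [-0.0027, -0.0079, 0, 0, 0, 0.055, -0.52], [-0.0036, -0.0105, 0, 0, 0, 0.073, -0.52], [-0.0036, -0.0105, 0, 0, 0, 0.073, -0.52], [-0.0036, -0.0105, 0, 0, 0, 0.073, -0.34], [-0.0036, -0.0105, 0, 0, 0, 0.073, -0.34], [-0.0036, -0.0105, 0, 0, 0, 0.073, -0.34]]}}

```text
time_s: 13.72
ee_pos: [473.7, -7.7, 51.2]
ee_rot: [-180.0, 0.0, 163.1]
force: [-0.2, -0.4, -0.2]
gripper_width: 30.4
gripper_force: 0.0
```

Emit:
{"op": "send_rows", "data": {"motion": [[0, 0, 0.03, 0, 0, 0, -0.34], [0, 0, 0.07, 0, 0, 0, -0.34], [0, 0, 0.13, 0, 0, 0, -0.34], [-0.08, 0.04, 0.2, 0, 0, 0, -0.34], [-0.2, 0.14, 0.22, 0, 0, 0, -0.34], [-0.25, 0.26, 0.22, 0, 0, 0, -0.34], [-0.25, 0.38, 0.22, 0, 0, 0, -0.34], [-0.25, 0.5, 0.22, 0, 0, 0, -0.34], [-0.25, 0.5, 0.22, 0, 0, 0, -0.34]]}}

```text
time_s: 14.85
ee_pos: [348.4, 245.7, 161.2]
ee_rot: [179.9, 0.0, 163.4]
force: [0.9, -0.1, 0.2]
gripper_width: 30.1
gripper_force: 0.0
```

```bash
python3 m.py
python3 - <<'E'
import cv2
a=cv2.imread('pics/top_m.png')[200:350,260:460];b=cv2.imread('pics/side_m.png')[230:380,240:440]
cv2.imwrite('pics/t4.png',cv2.resize(cv2.hconcat([a,b]),None,fx=2,fy=2,interpolation=cv2.INTER_CUBIC))
E
```

```text
top 35 [591.2  11.7  88.9]
top 43 [549.4 -90.7  88.9]
top 38 [481.9  -3.3  88.5]
 bar 474 ((522.5006103515625, 108.61536407470703), (39.946189880371094, 112.05096435546875), 14.827201843261719)
 knob 121 [498.1  92.5 600.6]
 plate [540.8 -28.1  53.7]
 notch ang 45 [ 91.8  98.2 104.2]
side 69 [592.8   7.7  89.1]
side 73 [483.1  -7.4  88.7]
side 77 [550.2 -94.7  88.4]
 bar 611 ((527.181884765625, 106.47525024414062), (41.409488677978516, 114.15106964111328), 7.158013820648193)
 knob 79 [525.7 109.9  81.9]
 plate [544.3 -29.   54.2]
 notch ang 19 [ 64.4  91.1 172.2]
centre [541.42177919 -29.47409554]
posts [ 39.5 276.3 157.4  35.7 160.4 276.6] mod120 [39.5 36.3 37.4 35.7 40.4 36.6]
```

View pics/t4.png

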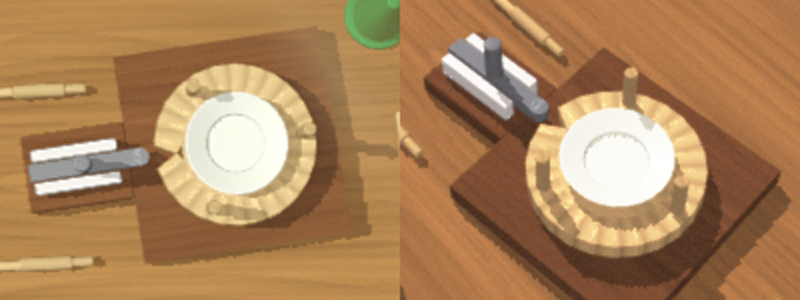

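The notch is at about 97.5°, against a bolt line of 96.7°, so it faces the bolt within 1°. The picture shows the nose at (145,157) pointing into the notch at (170,155). Next I go behind the knob with shut fingers.

Emit:
{"op": "send_rows", "data": {"motion": [[0.1, -0.04, 0, 0, 0, 0.13, -0.6], [0.2, -0.1, 0, 0, 0, 0.26, -1], [0.3, -0.16, 0, 0, 0, 0.393, -1], [0.346, -0.193, 0, 0, 0, 0.393, -1], [0.346, -0.193, 0, 0, 0, 0.393, -1], [0.346, -0.193, -0.05, 0, 0, 0.393, -1], [0.346, -0.193, -0.1, 0, 0, 0.393, -1], [0.346, -0.193, -0.15, 0, 0, 0.393, -1], [0.346, -0.193, -0.19, 0, 0, 0.393, -1], [0.346, -0.193, -0.218, 0, 0, 0.393, -1], [0.346, -0.193, -0.218, 0, 0, 0.393, -1], [0.346, -0.193, -0.218, 0, 0, 0.393, -1]]}}

```text
time_s: 16.45
ee_pos: [521.8, 146.1, 52.7]
ee_rot: [180.0, 0.1, -173.4]
force: [0.9, 0.0, 0.3]
gripper_width: 0.5
gripper_force: 0.0
```

Emit:
{"op": "send_rows", "data": {"motion": [[0.0005, -0.004, 0, 0, 0, 0, -1], [0.001, -0.008, 0, 0, 0, 0, -1], [0.0014, -0.012, 0, 0, 0, 0, -1], [0.0019, -0.016, 0, 0, 0, 0, -1], [0.0023, -0.02, 0, 0, 0, 0, -1], [0.0028, -0.024, 0, 0, 0, 0, -1], [0.0033, -0.028, 0, 0, 0, 0, -1], [0.0037, -0.032, 0, 0, 0, 0, -1], [0.0042, -0.036, 0, 0, 0, 0, -1]]}}

```text
time_s: 17.58
ee_pos: [523.6, 128.3, 52.0]
ee_rot: [180.0, 0.0, -173.3]
force: [0.9, 2.2, -0.7]
gripper_width: 0.8
gripper_force: 1.3
```

Emit:
{"op": "send_rows", "data": {"motion": [[0.0005, -0.004, 0, 0, 0, 0, -1], [0.001, -0.008, 0, 0, 0, 0, -1], [0.0014, -0.012, 0, 0, 0, 0, -1], [0.0017, -0.014, 0, 0, 0, 0, -1]]}}

```text
time_s: 18.08
ee_pos: [524.5, 120.9, 52.0]
ee_rot: [180.0, 0.0, -173.4]
force: [0.7, 2.9, -0.8]
gripper_width: 0.3
gripper_force: 1.2
```

Emit:
{"op": "send_rows", "data": {"motion": [[0.0002, -0.002, 0, 0, 0, 0, -1], [0.0005, -0.004, 0, 0, 0, 0, -1]]}}

```text
time_s: 18.32
ee_pos: [524.7, 119.4, 52.0]
ee_rot: [180.0, 0.0, -173.4]
force: [0.1, 6.9, -0.5]
gripper_width: 0.6
gripper_force: 2.8
```

Emit:
{"op": "send_rows", "data": {"motion": [[0.0001, -0.001, 0, 0, 0, 0, -1], [0.0001, -0.001, 0, 0, 0, 0, -1]]}}

```text
time_s: 18.58
ee_pos: [524.7, 119.4, 52.0]
ee_rot: [179.9, 0.0, -173.4]
force: [-0.4, 5.0, 0.5]
gripper_width: 0.5
gripper_force: 2.8
```

Emit:
{"op": "send_rows", "data": {"motion": [[0.0001, -0.001, 0, 0, 0, 0, -1], [0.0002, -0.002, 0, 0, 0, 0, -1]]}}

```text
time_s: 18.82
ee_pos: [524.7, 118.7, 52.0]
ee_rot: [179.9, 0.0, -173.4]
force: [0.4, 7.0, -0.4]
gripper_width: 0.6
gripper_force: 3.4
```

Emit:
{"op": "send_rows", "data": {"motion": [[0.0001, -0.001, 0, 0, 0, 0, -1], [0.0002, -0.002, 0, 0, 0, 0, -1]]}}

```text
time_s: 19.08
ee_pos: [524.9, 117.7, 52.0]
ee_rot: [179.9, 0.0, -173.4]
force: [-0.6, 7.4, -0.5]
gripper_width: 0.7
gripper_force: 3.3
```

Emit:
{"op": "send_rows", "data": {"motion": [[0.0001, -0.001, 0, 0, 0, 0, -1], [0.0002, -0.002, 0, 0, 0, 0, -1]]}}

```text
time_s: 19.32
ee_pos: [525.0, 116.6, 52.0]
ee_rot: [179.9, 0.0, -173.4]
force: [-0.3, 6.5, -0.7]
gripper_width: 0.6
gripper_force: 3.3
```

Emit:
{"op": "send_rows", "data": {"motion": [[0.0001, -0.001, 0, 0, 0, 0, -1], [0.0002, -0.002, 0, 0, 0, 0, -1]]}}

```text
time_s: 19.58
ee_pos: [525.1, 115.7, 52.0]
ee_rot: [179.9, 0.0, -173.4]
force: [-0.7, 7.9, -0.6]
gripper_width: 0.6
gripper_force: 3.6
```

Emit:
{"op": "send_rows", "data": {"motion": [[0.0001, -0.001, 0, 0, 0, 0, -1], [0.0001, -0.001, 0, 0, 0, 0, -1]]}}

```text
time_s: 19.82
ee_pos: [525.2, 115.3, 52.0]
ee_rot: [179.9, 0.0, -173.4]
force: [0.1, 7.2, -1.3]
gripper_width: 0.3
gripper_force: 3.5
```

Emit:
{"op": "send_rows", "data": {"motion": [[0.0001, -0.001, 0, 0, 0, 0, -1], [0.0001, -0.001, 0, 0, 0, 0, -1]]}}

```text
time_s: 20.08
ee_pos: [525.2, 114.9, 52.0]
ee_rot: [179.9, 0.0, -173.4]
force: [-0.5, 6.9, -0.8]
gripper_width: 0.4
gripper_force: 3.8
```

Emit:
{"op": "send_rows", "data": {"motion": [[0.0001, -0.001, 0, 0, 0, 0, -1], [0.0002, -0.002, 0, 0, 0, 0, -1]]}}

```text
time_s: 20.32
ee_pos: [525.3, 114.1, 52.0]
ee_rot: [179.9, 0.0, -173.4]
force: [-0.0, 8.0, -0.9]
gripper_width: 0.6
gripper_force: 4.1
```

```bash
python3 m.py | grep -v top
python3 - <<'E'
import cv2
b=cv2.imread('pics/side_m.png')[230:380,240:440]
cv2.imwrite('pics/t5.png',cv2.resize(b,None,fx=3,fy=3,interpolation=cv2.INTER_CUBIC))
E
```

```text
bar 0 ((0.0, 0.0), (0.0, 0.0), 0.0)
 knob 22109 [432.3  90.2 522.1]
 plate [542.1 -29.1  53.7]
 notch ang 1 [-132.3 -132.3 -132.3]
side 70 [594.5   5.6  88.2]
side 76 [484.2  -6.3  88.3]
side 79 [549.8 -95.5  89.1]
 bar 433 ((528.51611328125, 99.35902404785156), (42.463356018066406, 118.84727478027344), 9.093092918395996)
 knob 22271 [448.1  55.4 422.4]
 plate [545.6 -30.   54.2]
 notch ang 46 [-176.9  157.1  178.7]
centre [542.19450872 -30.25757228]
posts [ 37.1 275.6 156.9  33.2 159.2 276.3] mod120 [37.1 35.6 36.9 33.2 39.2 36.3]
```

View pics/t5.png

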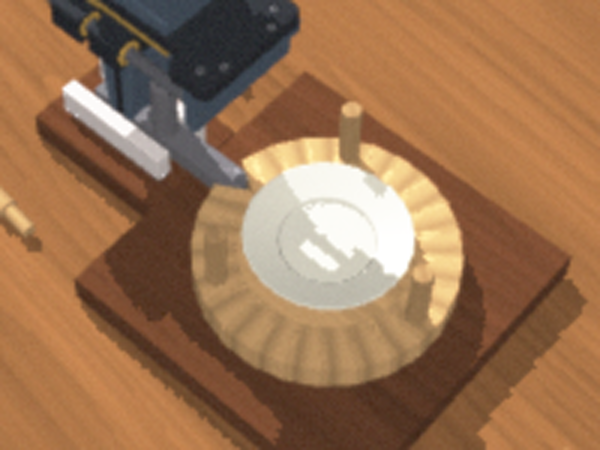

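The nose is in the notch (crop (240,180)), the base lies flat and has turned about 1° toward square. I'll keep pressing until the force rises firmly.

Emit:
{"op": "send_rows", "data": {"motion": [[0.0001, -0.001, 0, 0, 0, 0, -1], [0.0002, -0.002, 0, 0, 0, 0, -1]]}}

```text
time_s: 20.68
ee_pos: [525.4, 113.5, 52.0]
ee_rot: [179.8, 0.0, -173.4]
force: [-0.3, 11.0, -1.4]
gripper_width: 0.0
gripper_force: 5.4
```

Emit:
{"op": "send_rows", "data": {"motion": [[0.0001, -0.001, 0, 0, 0, 0, -1], [0.0001, -0.001, 0, 0, 0, 0, -1]]}}

```text
time_s: 20.92
ee_pos: [525.4, 113.4, 52.0]
ee_rot: [179.8, 0.0, -173.4]
force: [-1.7, 11.4, -1.1]
gripper_width: 0.4
gripper_force: 5.7
```

Emit:
{"op": "send_rows", "data": {"motion": [[0.0001, -0.001, 0, 0, 0, 0, -1], [0.0001, -0.001, 0, 0, 0, 0, -1], [0.0001, -0.001, 0, 0, 0, 0, -1]]}}

```text
time_s: 21.3
ee_pos: [525.4, 113.4, 52.0]
ee_rot: [179.7, 0.0, -173.5]
force: [-0.7, 12.9, -1.0]
gripper_width: 0.2
gripper_force: 6.5
```

Stalled at 113.4 with the force climbing, so the bolt is home. I'll hold at about 13 N, then back off and lift.

Emit:
{"op": "send_rows", "data": {"motion": [[0, -0.0004, 0, 0, 0, 0, -1], [0, -0.0004, 0, 0, 0, 0, -1], [0, -0.0004, 0, 0, 0, 0, -1], [0, -0.0004, 0, 0, 0, 0, -1], [0, -0.0004, 0, 0, 0, 0, -1], [0, -0.0004, 0, 0, 0, 0, -1]]}}

```text
time_s: 22.05
ee_pos: [525.4, 113.4, 52.1]
ee_rot: [179.7, 0.0, -173.5]
force: [-1.3, 14.3, -1.2]
gripper_width: 0.5
gripper_force: 6.8
```

Emit:
{"op": "send_rows", "data": {"motion": [[-0.0005, 0.004, 0, 0, 0, 0, -1], [-0.002, 0.016, 0, 0, 0, 0, -1], [-0.005, 0.04, 0, 0, 0, 0, -1], [-0.006, 0.05, 0.06, 0, 0, 0, -1], [-0.006, 0.05, 0.15, 0, 0, 0, -1], [-0.1, 0.1, 0.22, 0, 0, 0, -1], [-0.2, 0.16, 0.22, 0, 0, 0, -1], [-0.3, 0.22, 0.22, 0, 0, 0, -1], [-0.35, 0.26, 0.22, 0, 0, 0, -1], [-0.35, 0.26, 0.22, 0, 0, 0, -1], [-0.35, 0.26, 0.22, 0, 0, 0, -1]]}}

```text
time_s: 23.42
ee_pos: [351.2, 240.3, 162.1]
ee_rot: [-180.0, 0.1, -173.3]
force: [1.1, 0.1, -0.8]
gripper_width: 0.3
gripper_force: 0.0
```

```bash
python3 m.py
python3 - <<'E'
import cv2
a=cv2.imread('pics/top_m.png')[190:370,240:480];b=cv2.imread('pics/side_m.png')[220:400,240:480]
cv2.imwrite('pics/t6.png',cv2.resize(cv2.vconcat([a,b]),None,fx=1.66,fy=1.66,interpolation=cv2.INTER_CUBIC))
E
```

```text
top 41 [593.1   9.3  88.8]
top 43 [548.7 -91.8  88.7]
top 35 [483.1  -3.   88.7]
 bar 452 ((525.5398559570312, 96.80101013183594), (39.974727630615234, 114.45538330078125), 14.696999549865723)
 knob 125 [498.3  82.4 616.8]
 plate [541.8 -29.   53.7]
 notch ang 7 [ 93.5  97.  102. ]
side 72 [594.3   5.4  88.9]
side 79 [484.6  -6.7  88.9]
side 79 [549.7 -96.   89.1]
 bar 560 ((527.899658203125, 99.79515075683594), (41.204856872558594, 117.73653411865234), 7.228527545928955)
 knob 80 [527.7  90.5  81.9]
 plate [545.2 -30.   54.2]
 notch ang 46 [-175.   156.2  176.8]
centre [542.24434808 -30.44908598]
posts [ 36.8 275.6 156.8  33.2 159.4 276.1] mod120 [36.8 35.6 36.8 33.2 39.4 36.1]
```

View pics/t6.png

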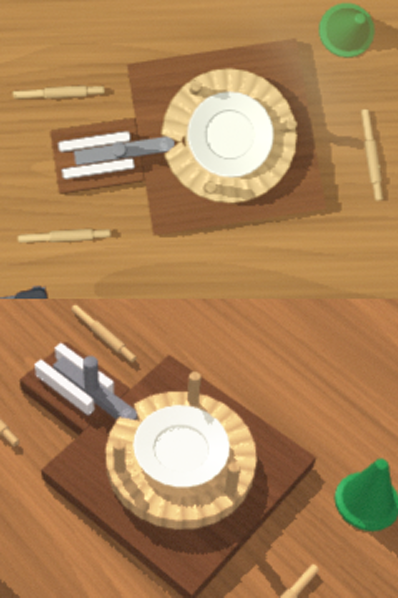

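The nose sits in the notch (top view (172,145)). The knob travelled about 19.5 mm and is now about 125 mm from the base axis, as expected when home. The posts are level at 89 mm and the bystanders look undisturbed.

```bash
python3 -c "
from workcell import env
print(env.job_done())"
```

```text
the job is handed in; nothing more can be done
None
```

The job is handed in: I turned the base until its notch faced the bolt, pressed the bolt home at about 13–14 N, and took the hand away, with no verdict shown on the result.

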